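# Lock the open cartridge cover of a water filter

### The arm

A 6-joint arm with a two-finger parallel gripper is mounted at the origin on a cart in front of the work surface, level with it; the furniture and walls round the work are solid. World frame = base frame: x ahead of the robot, y to its left, z up, the work surface at z = 0. Lengths are in m, angles in rad, forces in N, time in s.
With the tool pointing down it reaches from about 0.3 to 0.775 m from the base axis. Payload 14.6 kg.
Tool frame: the origin (TCP) lies midway between the tips of the shut fingers; the grasp point (between the pads) lies 19 mm behind it (ctrl.grip_depth is the z of the grasp point in the tool frame, in m); z points along the fingers, y is the line along which they close (so a half turn about z gives the same grasp; the last joint's range is limited). The gripper opens to 94 mm and grips with 3 to 60 N. Pads are 16 mm wide; open, the fingers measure 119 mm over their backs; the gripper's body (75 mm by 177 mm) begins 78 mm behind the grasp point.
Start: joints at [-1.308, 0.3, 1.521, -0, 1.321, -0.067], TCP at [0.178, -0.52, 0.205] pointing down, gripper open.
Joint ranges: [-3.03, 3.03], [-0.79, 2.21], [0.23, 2.52], [-1.04, 4.18], [0, 3.07], [-2.55, 2.55]. Speed limits (rad/s): [2.22, 2.22, 2.57, 3.14, 3.14, 3.14].

### API

Orientations are given as [roll, pitch, yaw] about the fixed x, y, z axes, in that order (R = Rz(yaw) Ry(pitch) Rx(roll)).
In Python, from station import ctrl gives the robot as it stands. The module is installed in compiled form; this text tells all that it offers.
- The arm moves only by the tool carry_out, never from a script. Its argument "commands" is a list of rows, each a list of 3 entries, a list of its own where there are three numbers: the closure, from 0 (fully open) to 1 (shut), then the shift along the tool's x, y, z in mm, then the turn, a rotation vector about the tool's x, y, z in rad. In form: [[gripper, [tx, ty, tz], [wx, wy, wz]], ...]. A call has 1 to 10 rows; each row shifts and turns the commanded pose from where the row before left it, along the tool's axes as they then stand; what a row does not reach is not made up. A row lasts 1/8 s, in which the tool goes at most 62.5 mm and 10.7 degrees, less where a joint would pass 70% of its speed; a pose out of reach is approached as far as the arm can. A call with a gripper value outside its range is refused whole. The fingers move at their own pace and stop on an object; "squeeze" is the grip in N (left out, the last holds). Time passes only in rows, so rows that do not move let the fingers close. It gives the time, the measured TCP pose, the force, the opening and the grip force at its end, in the units of the state.
- ctrl.get_obs(): the state, without advancing time (a new reading comes with each control period).
- ctrl.camera(name): name is "scene" or "top" or "wrist"; returns a dict with "img" (480x640x3 uint8, blue, green, red), "camera_matrix" (3x3 intrinsics, pixels), "rvec" (rotation vector, rad) and "tvec" (3), from world to camera coordinates, as OpenCV has them. Camera axes: x right, y down, z forward; pixel columns grow to the right and rows downward; lengths in m; the calibration is good to about 2 mm. A picture is of the moment at which its call begins. There is no depth.
- ctrl.hand_in(): hands the job in; it is judged then, once.
Trained networks look in the newest picture that a camera, given by its name, has taken for a name from the list of things; names that differ only in an ending like _2 or _b are one class to them, and where a whole thing is asked for, a point or a joint stands for the part that bears it (a point fixed in the world has none). Each returns a list of dicts, best first, with "score" (0 to 1); they miss things now and then, are a little off and sometimes report something else, mostly with a low value. They report only what shows in the picture. A call takes as long as a camera call. They do not tell look-alikes from the thing itself.
- ctrl.outline_of(thing, camera): "region" (480x640 bool, what is visible of it).
- ctrl.place_of(thing, camera): "at" ([x, y, z] in m, in world coordinates, good to about 4 mm: a listed point, or the origin of a listed thing).
The state is a dict: "time_s": time; "qpos": joint angles; "joint_vel": joint speeds; "tau": joint torques, N m; "ee_pos": TCP position; "eef_rot": TCP orientation; "force": force on the tool from outside, world axes, zero at the start; "moment": the same for the moment, N m; "grip_width": finger opening in m; "grip_force": force on a finger pad.
Only numpy, scipy, OpenCV 4.12 (cv2) and the standard library are available. Lean on these libraries where they do the work, as an engineer would, in place of code of your own. Each camera call takes 0.05 s, during which the arm holds its last target. There are 200 camera calls.

### The job

One of the two slotted cam locks on the water filter on the counter is still open: its slot runs across the pair of black index bars instead of in line with them. Take the blade key out of its wooden stand, put its blade fully into the slot of the open lock and turn it a quarter turn clockwise, seen from above, until the lock is fully home. Leave the key standing upright in that lock, fully down, and do not turn the other lock, which is already shut.

Things in the scene. Friction and masses are not known exactly. Their poses are not given: they have to be found in the camera images.
- blade_key: Loose upright key. Steel blade 5 thick (x), 32 wide (y), 12 mm long; above it a flange 40 dia. x 6 mm; a shank; a black paddle grip 14 thick (x), 40 wide (y), 16 to 62 mm above the flange's underside. Blade and paddle share a plane. Origin: centre of the flange's underside, z up. It stands in a fixed wooden block 56x72x22 mm, flange on its top, blade 12 mm deep in its slot. About 120 g.
- open_cam_slot (a point): On the open lock's axis, on the top face of its round cam head (54 dia., top 67 mm above the counter). The slot runs along y and turns with the cam: open ends, 14 mm deep, 10 wide, flared to 18 at the mouth. z up. Key fully in: flange on this face, key origin here; blade has 9 degrees of play each way. Either of 2 locks, 94 mm apart on a white housing 120x200x45 mm, can be the open one.
- open_cam (a joint): Angle of the open lock's cam (rad), growing clockwise seen from above: 0 = slot square to the two black index bars on its cover (open), 1.571 = slot in line with them, at the stop (locked). Starts at 0 to 0.35. Stiff (about 0.1 N m); stays where it is left.
- shut_cam (a joint): The same for the other lock, the same in shape, which is already shut: starts at 1.47 to 1.57 and is to stay there.
Things that resemble listed ones, but are neither listed nor needed, are in the scene too. What is shaped like the blade_key but purple is not meant.

How it is judged:
By the outcome, as a careful person would: the job done as asked, in the order asked, and still so for the second after the job is handed in, with the robot touching nothing.
It also fails if it takes over 32 s, if anything falls off the work surface, if the arm or the gripper's body presses on something with over 40 N, if the wrist force passes 120 N, or if a joint passes its speed limit or range.

## Working session

There is one attempt and no reset: what is moved stays moved. The work goes in short steps, Python scripts to look and compute and a tool call to move; the robot and the scene stay as the last step left them, time stands still between calls to the robot, and variables do not carry over. Pictures are saved under pics/ and viewed, at most 10 in all, crops included, and the job is handed in when it is done.

Besides the shell and the picture viewer there is one more tool, called by a JSON object that holds its "op" and its "data". carry_out: Moves the arm, as the interface text tells. Its arguments: {"type":"object","properties":{"commands":{"type":"array","items":{"type":"array"}},"squeeze":{"type":"number"}},"required":["commands"]}

```bash
mkdir -p pics; cat > h.py <<'E'
import numpy as np, cv2
from station import ctrl
def proj(c,P):
    return cv2.projectPoints(np.float64(P).reshape(-1,1,3),c["rvec"],c["tvec"],c["camera_matrix"],None)[0].reshape(-1,2)
def unproj(c,uv,z):
    R=cv2.Rodrigues(c["rvec"])[0];t=np.ravel(c["tvec"]);o=-R.T@t
    uv=np.float64(uv).reshape(-1,2)
    d=(R.T@np.linalg.inv(c["camera_matrix"])@np.c_[uv,np.ones(len(uv))].T).T
    return o+d*((z-o[2])/d[:,2])[:,None]
E
python3 - <<'E'
from h import *
for n in ("scene","top"):
    c=ctrl.camera(n);cv2.imwrite(f"pics/{n}1.png",c["img"])
    for t in ("blade_key","open_cam_slot"):
        print(n,t,[(np.round(r["at"],4).tolist(),round(r["score"],2)) for r in ctrl.place_of(t,n)])
    print(proj(c,[[.5,0,0],[.5,.1,0],[.6,0,0]]).round())
o=ctrl.get_obs();print(o)
E
```

```text
scene blade_key [([0.4537, -0.1958, 0.0268], 0.73), ([0.4899, -0.0751, 0.0124], 0.58)]
scene open_cam_slot [([0.4787, 0.1476, 0.0629], 0.68)]
[[319. 261.]
 [283. 247.]
 [347. 245.]]
top blade_key [([0.4859, -0.0773, 0.0088], 0.59), ([0.4596, -0.1898, 0.0243], 0.57)]
top open_cam_slot [([0.481, 0.1466, 0.0702], 0.85)]
[[318. 238.]
 [268. 231.]
 [326. 190.]]
{'time_s': 0.3, 'qpos': array([-1.30756695e+00,  3.00093801e-01,  1.52114204e+00, -4.25745478e-05,
        1.32068390e+00, -6.65868475e-02]), 'joint_vel': array([-0.00062185, -0.00095691, -0.00073393, -0.00155403,  0.00255172,
       -0.00190021]), 'tau': array([-7.13310274e-04, -5.31158030e+01, -3.52478528e+01,  7.07770628e-02,
        2.25991930e-02, -4.48267190e-05]), 'ee_pos': array([ 0.17810355, -0.52029157,  0.2052791 ]), 'eef_rot': array([-3.14126355e+00,  1.93916995e-05,  3.29826768e-01]), 'force': array([ 0.12016637, -0.13338368,  0.06213288]), 'moment': array([ 0.02277376, -0.00940749,  0.00589226]), 'grip_force': 0.0, 'grip_width': 0.09418948206798812}
```

View pics/top1.png

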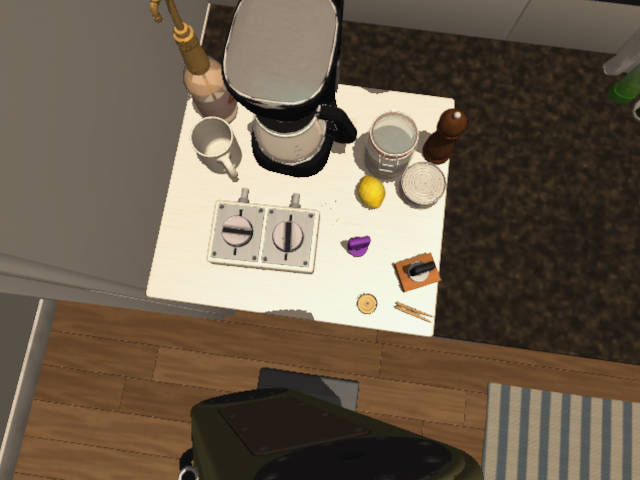

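View pics/scene1.png

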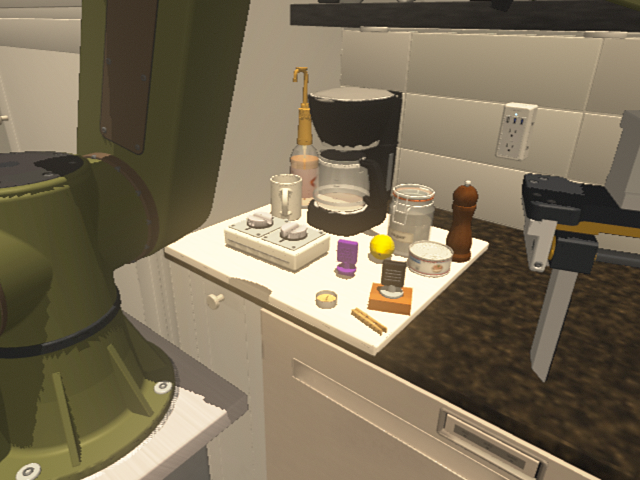

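The open lock is the left one, at top pixel (238,231): its slot runs across the bars. The shut one is at (288,237). The real key is in the wooden block at (418,270), and the purple decoy is at (358,245).

```bash
cat >> h.py <<'E'
def plan(xyz,yaw,n,start=None):
    """tool-down straight move to xyz (m), tool yaw (rad), in n rows"""
    o=ctrl.get_obs(); p,y0=start or (o["ee_pos"],o["eef_rot"][2])
    d=(np.array(xyz)-p)*1000/n; dy=(yaw-y0+np.pi)%(2*np.pi)-np.pi; dy/=n
    for i in range(n):
        a=y0+i*dy
        print([float(round(v,1)) for v in (d[0]*np.cos(a)+d[1]*np.sin(a), d[0]*np.sin(a)-d[1]*np.cos(a), -d[2])],round(-dy,3))
E
python3 -c "
from h import *
plan([.44,-.20,.20],np.radians(117.7),10)"
```

```text
[35.2, -21.8, 0.5] -0.172
[38.4, -15.5, 0.5] -0.172
[40.5, -8.7, 0.5] -0.172
[41.3, -1.6, 0.5] -0.172
[41.0, 5.5, 0.5] -0.172
[39.4, 12.5, 0.5] -0.172
[36.7, 19.1, 0.5] -0.172
[32.9, 25.1, 0.5] -0.172
[28.1, 30.4, 0.5] -0.172
[22.5, 34.7, 0.5] -0.172
```

{"op": "carry_out", "data": {"commands": [[0,[35,-22,0.5],[0,0,-0.172]],[0,[38,-15.5,0.5],[0,0,-0.172]],[0,[40.5,-9,0.5],[0,0,-0.172]],[0,[41,-1.5,0.5],[0,0,-0.172]],[0,[41,5.5,0.5],[0,0,-0.172]],[0,[39.5,12.5,0.5],[0,0,-0.172]],[0,[37,19,0.5],[0,0,-0.172]],[0,[33,25,0.5],[0,0,-0.172]],[0,[28,30.5,0.5],[0,0,-0.172]],[0,[22.5,34.5,0.5],[0,0,-0.172]]], "squeeze": 50}}

```text
time_s: 1.55
ee_pos: [0.4403, -0.1991, 0.2005]
eef_rot: [3.141, 0.0, 2.055]
force: [0.8, -0.0, 0.3]
grip_width: 0.0942
grip_force: 0.0
```

```bash
python3 - <<'E'
from h import *
c=ctrl.camera("wrist");cv2.imwrite("pics/w1.png",c["img"])
print([(np.round(r["at"],4).tolist(),round(r["score"],2)) for r in ctrl.place_of("blade_key","wrist")])
print(-cv2.Rodrigues(c["rvec"])[0].T@np.ravel(c["tvec"]),proj(c,[[.457,-.193,.022],[.457,-.193,.084]]))
o=ctrl.get_obs();print(o["time_s"],o["ee_pos"],o["eef_rot"])
E
```

```text
[([0.4894, -0.0716, 0.0103], 0.97), ([0.4556, -0.1974, 0.0223], 0.7)]
[ 0.40562236 -0.13215936  0.37966746] [[331.88437202 225.0304772 ]
 [335.27490838 241.00339596]]
1.65 [ 0.44105152 -0.19799217  0.20035233] [ 3.14127754e+00 -2.59276795e-04  2.05734034e+00]
```

View pics/w1.png

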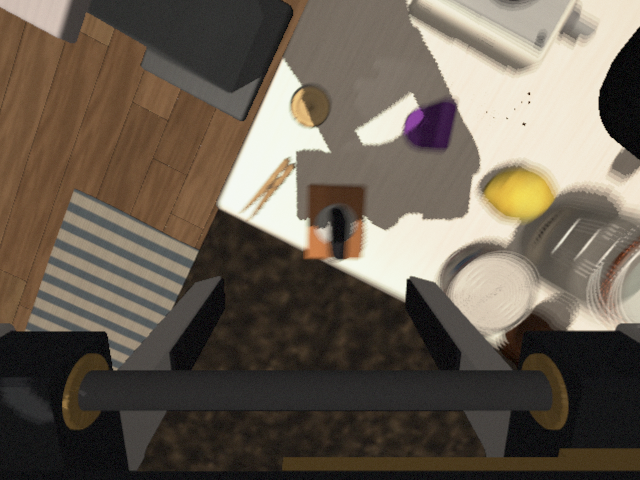

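Wrist view: the block has corners near (309,185), (365,185) and (305,260). The key's paddle, at about (337,230), is nearly aligned with the tool. I'll measure it from a sharp picture.

```bash
python3 - <<'E'
from h import *
c=ctrl.camera("wrist");im=c["img"];cv2.imwrite("pics/w2.png",cv2.resize(im[150:290,260:420],None,fx=4,fy=4,interpolation=cv2.INTER_CUBIC))
hsv=cv2.cvtColor(im,cv2.COLOR_BGR2HSV)
m=((hsv[...,0]<16)&(hsv[...,1]>130)&(hsv[...,2]>60)).astype(np.uint8);m[:160]=0;m[290:]=0;m[:,:290]=0;m[:,400:]=0
r=cv2.convexHull(cv2.findNonZero(m)); b=cv2.boxPoints(cv2.minAreaRect(r));print(b)
w=unproj(c,b,.022);print(w[:,:2].round(4),w.mean(0))
for i in range(4):
  e=w[(i+1)%4]-w[i];print(np.linalg.norm(e[:2]),np.degrees(np.arctan2(-e[0],e[1])))
print([(np.round(r["at"],4).tolist(),round(r["score"],2)) for r in ctrl.place_of("blade_key","wrist")])
o=ctrl.get_obs();print(o["time_s"],o["ee_pos"],o["eef_rot"])
E
```

```text
[[300.85284 259.9928 ]
 [304.47217 186.40028]
 [360.6314  189.1622 ]
 [357.0121  262.7547 ]]
[[ 0.4472 -0.2381]
 [ 0.4163 -0.1707]
 [ 0.4652 -0.1478]
 [ 0.4989 -0.2141]] [ 0.45691075 -0.19268504  0.022     ]
0.07420849892592757 24.657469102509772
0.05409239081041892 -64.90595003788208
0.07440381550475458 -153.0939434504875
0.057010726785913034 114.93298271772058
[([0.4554, -0.1914, 0.0225], 0.61), ([0.4913, -0.0768, 0.0115], 0.55)]
1.75 [ 0.43962228 -0.20005912  0.20033631] [-3.14135608e+00 -1.23069054e-04  2.04954950e+00]
```

View pics/w2.png

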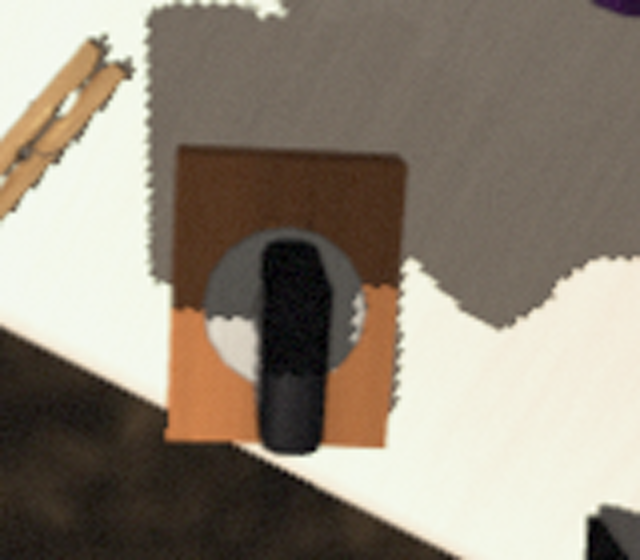

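```bash
python3 -c "
from h import *
plan([.457,-.193,.043],2.016,5)"
```

```text
[-0.3, 3.7, 31.5] 0.007
[-0.3, 3.7, 31.5] 0.007
[-0.3, 3.7, 31.5] 0.007
[-0.3, 3.7, 31.5] 0.007
[-0.2, 3.7, 31.5] 0.007
```

{"op": "carry_out", "data": {"commands": [[0,[0,9,25],[0,0,0.02]],[0,[-1,9,30],[0,0,0.015]],[0,[0,0,40],[0,0,0]],[0,[0,0,40],[0,0,0]],[0,[0,0,22.5],[0,0,0]],[0.5,[0,0,0],[0,0,0]],[1,[0,0,0],[0,0,0]],[1,[0,0,0],[0,0,0]],[1,[0,0,0],[0,0,0]],[1,[0,0,0],[0,0,0]]]}}

```text
time_s: 3.0
ee_pos: [0.4562, -0.1931, 0.0433]
eef_rot: [3.141, 0.0, 2.015]
force: [1.4, -0.7, -0.5]
grip_width: 0.0475
grip_force: 0.0
```

{"op": "carry_out", "data": {"commands": [[1,[0,0,0],[0,0,0]],[1,[0,0,0],[0,0,0]],[1,[0,0,0],[0,0,0]],[1,[0,0,0],[0,0,0]],[1,[0,0,0],[0,0,0]]]}}

```text
time_s: 3.62
ee_pos: [0.4561, -0.193, 0.0429]
eef_rot: [3.142, -0.0, 2.015]
force: [0.0, -0.5, -0.7]
grip_width: 0.0135
grip_force: 50.0
```

```bash
python3 -c "
from h import *
plan([.478,.06,.17],1.658,7,(np.array([.456,-.193,.143]),2.015))"
```

```text
[31.3, 18.4, -3.9] 0.051
[32.2, 16.8, -3.9] 0.051
[33.0, 15.1, -3.9] 0.051
[33.7, 13.4, -3.9] 0.051
[34.4, 11.7, -3.9] 0.051
[34.9, 9.9, -3.9] 0.051
[35.4, 8.1, -3.9] 0.051
```

{"op": "carry_out", "data": {"commands": [[1,[0,0,-25],[0,0,0]],[1,[0,0,-40],[0,0,0]],[1,[0,0,-35],[0,0,0]],[1,[31.5,18.5,-4],[0,0,0.051]],[1,[32,17,-4],[0,0,0.051]],[1,[33,15,-4],[0,0,0.051]],[1,[33.5,13.5,-4],[0,0,0.051]],[1,[34.5,11.5,-4],[0,0,0.051]],[1,[35,10,-4],[0,0,0.051]],[1,[35.5,8,-4],[0,0,0.051]]]}}

```text
time_s: 4.88
ee_pos: [0.4782, 0.0614, 0.171]
eef_rot: [-3.141, 0.0, 1.656]
force: [-0.2, -0.3, -1.5]
grip_width: 0.0138
grip_force: 50.0
```

```bash
python3 - <<'E'
from h import *
for i in range(4): c=ctrl.camera("wrist")
cv2.imwrite("pics/w3.png",c["img"])
print([(np.round(r["at"],4).tolist(),round(r["score"],2)) for r in ctrl.place_of("open_cam_slot","wrist")])
o=ctrl.get_obs();print(o["time_s"],o["ee_pos"],o["eef_rot"],o["force"],o["grip_width"])
np.savez("w3.npz",**c)
E
```

```text
[([0.4777, 0.1483, 0.0689], 0.76)]
5.125 [0.47817356 0.05989401 0.17071077] [-3.14110401e+00  1.37823907e-04  1.65857630e+00] [ 0.02955588 -0.01215097 -0.93750736] 0.014072212626580507
```

View pics/w3.png

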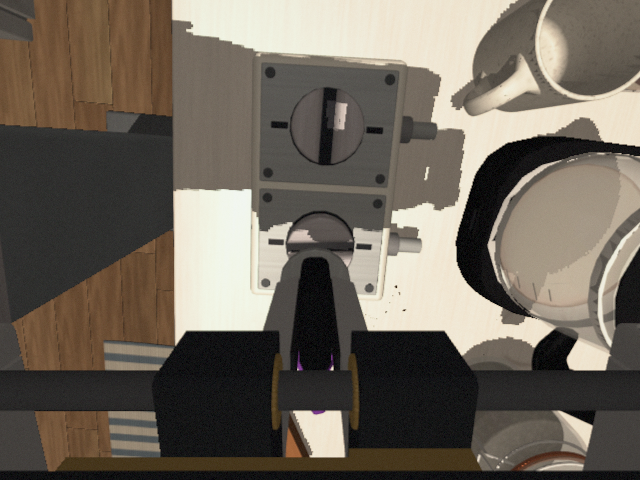

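The open lock's cam is centred near (327,126), with its slot close to vertical in the image. The shut lock is below it at (320,243).

```bash
python3 - <<'E'
from h import *
c=dict(np.load("w3.npz"));im=c["img"]
cv2.imwrite("pics/w4.png",cv2.resize(im[75:180,260:400],None,fx=5,fy=5,interpolation=cv2.INTER_CUBIC))
w=unproj(c,[[327,126],[330,90],[326,163]],.067);print(w.round(4));e=w[1]-w[2];print(np.degrees(np.arctan2(-e[0],e[1])))
g=unproj(c,[[280,125],[374,130]],.05);e=g[1]-g[0];print("bars",np.degrees(np.arctan2(e[1],e[0])),g.mean(0))
E
```

```text
[[0.4797 0.1498 0.067 ]
 [0.4794 0.1744 0.067 ]
 [0.4816 0.1235 0.067 ]]
2.3872760479104334
bars 2.2395449146666815 [0.48037231 0.14951886 0.05      ]
```

View pics/w4.png

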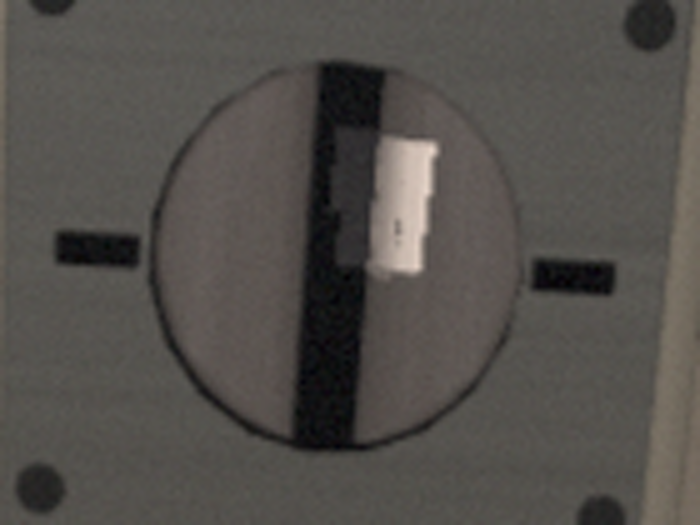

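```bash
python3 - <<'E'
from h import *
c=ctrl.camera("top"); s=ctrl.camera("scene")
for z in (0,.1,.2,.3): print(z,unproj(c,[[290,173],[285,122],[285,100],[350,140],[233,178]],z)[:,:2].round(3).tolist())
print(proj(s,[[.65,.12,z] for z in (0,.1,.2,.3)]).round().tolist())
plan([.4795,.149,.115],1.599,4)
E
```

```text
0 [[0.624, 0.076], [0.732, 0.103], [0.781, 0.11], [0.711, -0.035], [0.598, 0.187]]
0.1 [[0.59, 0.063], [0.686, 0.087], [0.729, 0.094], [0.668, -0.035], [0.567, 0.162]]
0.2 [[0.557, 0.05], [0.64, 0.071], [0.678, 0.077], [0.624, -0.036], [0.536, 0.137]]
0.3 [[0.523, 0.037], [0.594, 0.056], [0.627, 0.061], [0.58, -0.036], [0.505, 0.112]]
[[319.0, 225.0], [320.0, 186.0], [321.0, 143.0], [322.0, 98.0]]
[22.3, 2.3, 13.9] 0.015
[22.3, 1.9, 13.9] 0.015
[22.3, 1.6, 13.9] 0.015
[22.3, 1.3, 13.9] 0.015
```

{"op": "carry_out", "data": {"commands": [[1,[22.5,2,14],[0,0,0.015]],[1,[22.5,2,14],[0,0,0.015]],[1,[22.5,1.5,14],[0,0,0.015]],[1,[22,1.5,13.5],[0,0,0.015]],[1,[0,0,5],[0,0,0]],[1,[0,0,0],[0,0,0]]]}}

```text
time_s: 5.98
ee_pos: [0.4795, 0.1491, 0.1103]
eef_rot: [-3.141, 0.0, 1.597]
force: [-0.6, 0.4, -1.5]
grip_width: 0.014
grip_force: 50.0
```

```bash
python3 - <<'E'
from h import *
c=ctrl.camera("scene");cv2.imwrite("pics/s5.png",cv2.resize(c["img"][180:290,200:350],None,fx=5,fy=5,interpolation=cv2.INTER_CUBIC))
o=ctrl.get_obs();print(o["time_s"],o["ee_pos"],o["eef_rot"],o["force"],o["grip_width"])
E
```

```text
6.025 [0.47974084 0.14910929 0.1107173 ] [3.14145012e+00 9.76020742e-05 1.59718681e+00] [-1.22895519 -0.48196907 -0.39743857] 0.013891641873382333
```

View pics/s5.png

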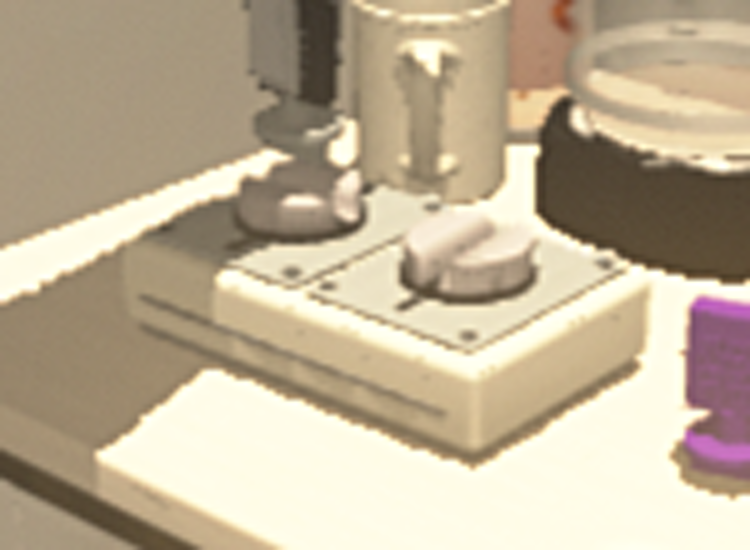

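The key's flange is at crop pixel (300,120), above the open cam at (300,205), and the blade is just over the slot. I'll lower it gently.

{"op": "carry_out", "data": {"commands": [[1,[0,0,7],[0,0,0]],[1,[0,0,5],[0,0,0]],[1,[0,0,4],[0,0,0]],[1,[0,0,0],[0,0,0]]]}}

```text
time_s: 6.52
ee_pos: [0.4794, 0.1499, 0.0941]
eef_rot: [-3.141, 0.0, 1.598]
force: [-0.6, -0.3, -1.7]
grip_width: 0.0138
grip_force: 50.0
```

Tool is at 94 mm with no resistance, so the blade is in the slot. I'll go down onto the flange.

{"op": "carry_out", "data": {"commands": [[1,[0,0,4],[0,0,0]],[1,[0,0,2],[0,0,0]],[1,[0,0,1],[0,0,0]],[1,[0,0,0],[0,0,0]]]}}

```text
time_s: 7.02
ee_pos: [0.4795, 0.15, 0.0879]
eef_rot: [3.142, -0.0, 1.598]
force: [-2.4, -0.4, 5.1]
grip_width: 0.0137
grip_force: 50.0
```

{"op": "carry_out", "data": {"commands": [[1,[0,0,0],[0,0,0.16]],[1,[0,0,0],[0,0,0.16]],[1,[0,0,0],[0,0,0.16]],[1,[0,0,0],[0,0,0.16]],[1,[0,0,0],[0,0,0.16]]]}}

```text
time_s: 7.65
ee_pos: [0.48, 0.1499, 0.0879]
eef_rot: [3.141, -0.001, 0.793]
force: [0.9, -1.5, 1.8]
grip_width: 0.0136
grip_force: 50.0
```

```bash
python3 -c "
from h import *
o=ctrl.get_obs();print(o['eef_rot'],o['moment'],o['force'],o['ee_pos'])"
```

```text
[ 3.14056743e+00 -8.62081835e-04  7.92750471e-01] [-0.37809936 -0.25938925  0.09257465] [ 0.85369727 -1.53027939  1.83576897] [0.48002478 0.14994699 0.08789401]
```

{"op": "carry_out", "data": {"commands": [[1,[0,0,0],[0,0,0.16]],[1,[0,0,0],[0,0,0.16]],[1,[0,0,0],[0,0,0.16]],[1,[0,0,0],[0,0,0.16]],[1,[0,0,0],[0,0,0.16]],[1,[0,0,0],[0,0,0.08]],[1,[0,0,0],[0,0,0]]]}}

```text
time_s: 8.52
ee_pos: [0.4801, 0.1497, 0.0879]
eef_rot: [3.141, -0.001, -0.082]
force: [2.1, -5.7, 3.1]
grip_width: 0.0136
grip_force: 50.0
```

```bash
python3 -c "
from h import *
o=ctrl.get_obs();print(o['eef_rot'],o['moment'],o['force'],o['ee_pos'])"
```

```text
[ 3.14117093e+00 -1.42503308e-03 -8.15807496e-02] [-1.00385503 -0.36774427  0.04953827] [ 2.13963223 -5.74767183  3.14470532] [0.48009501 0.1496521  0.08788721]
```

{"op": "carry_out", "data": {"commands": [[1,[0,0,0],[0,0,0.05]],[1,[0,0,0],[0,0,0.03]],[1,[0,0,0],[0,0,0]]]}}

```text
time_s: 8.9
ee_pos: [0.48, 0.1496, 0.0879]
eef_rot: [3.141, -0.001, -0.16]
force: [1.0, -5.8, 3.4]
grip_width: 0.0139
grip_force: 50.0
```

```bash
python3 -c "
from h import *
o=ctrl.get_obs();print(o['eef_rot'],o['moment'],o['force'],o['ee_pos'])"
```

```text
[ 3.14096575e+00 -1.31620292e-03 -1.59989964e-01] [-1.34091216 -0.35137071  0.202063  ] [ 0.9947306  -5.77494128  3.43319815] [0.48001803 0.14955911 0.08787671]
```

{"op": "carry_out", "data": {"commands": [[1,[0,0,0],[0,0,0.04]],[1,[0,0,0],[0,0,0.02]],[1,[0,0,0],[0,0,0]]]}}

```text
time_s: 9.28
ee_pos: [0.48, 0.1495, 0.0879]
eef_rot: [3.141, -0.001, -0.219]
force: [1.4, -6.5, 4.4]
grip_width: 0.0139
grip_force: 50.5
```

```bash
python3 -c "
from h import *
o=ctrl.get_obs();print(o['eef_rot'],o['moment'],o['force'],o['ee_pos'])"
```

```text
[ 3.14082901e+00 -1.49505204e-03 -2.18955084e-01] [-1.257833   -0.25251112  0.77985251] [ 1.39548373 -6.54163596  4.40028521] [0.48002419 0.14954846 0.08791447]
```

{"op": "carry_out", "data": {"commands": [[1,[0,0,0],[0,0,-0.08]],[1,[0,0,0.5],[0,0,-0.05]],[1,[0,0,0],[0,0,0]],[0.6,[0,0,0],[0,0,0]],[0.6,[0,0,0],[0,0,0]],[0.6,[0,0,0],[0,0,0]],[0.6,[0,0,0],[0,0,0]]]}}

```text
time_s: 10.15
ee_pos: [0.4795, 0.1501, 0.0868]
eef_rot: [3.142, 0.0, -0.092]
force: [0.4, -0.4, -1.1]
grip_width: 0.0378
grip_force: 0.0
```

Released. I'll lift straight up, back off towards the robot and look.

{"op": "carry_out", "data": {"commands": [[0.6,[0,0,-20],[0,0,0]],[0.6,[0,0,-40],[0,0,0]],[0.6,[0,0,-40],[0,0,0]],[0.6,[-30,0,-20],[0,0,0]],[0.6,[-40,0,0],[0,0,0]],[0.6,[-20,0,0],[0,0,0]],[0.6,[0,0,0],[0,0,0]]]}}

```text
time_s: 11.02
ee_pos: [0.3894, 0.1585, 0.2073]
eef_rot: [-3.141, -0.001, -0.091]
force: [-0.0, 0.1, 0.4]
grip_width: 0.0373
grip_force: 0.0
```

```bash
python3 - <<'E'
from h import *
w=ctrl.camera("wrist")["img"];s=ctrl.camera("scene")["img"][180:290,200:350]
a=cv2.resize(w,(533,400));b=cv2.resize(s,None,fx=400/110*.48,fy=400/110*.48,interpolation=cv2.INTER_CUBIC)
C=np.zeros((600,800,3),np.uint8);C[:400,:533]=a;C[400:400+b.shape[0],:b.shape[1]]=b
C[:400,533:]=0;cv2.imwrite("pics/f.png",C)
print(ctrl.place_of("blade_key","wrist"),ctrl.get_obs()["ee_pos"])
E
```

```text
[{'at': [0.4795, 0.1498, 0.0718], 'score': 0.87}] [0.39059227 0.15826002 0.2069555 ]
```

View pics/f.png

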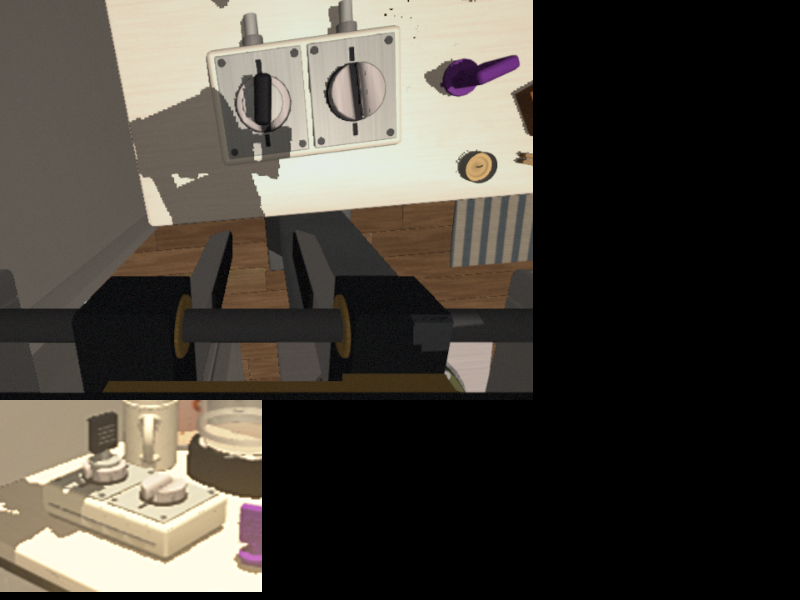

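The key stands upright and seated in the formerly open lock at (263,98), in line with its index bars. The other lock at (355,92) is still shut.

```bash
python3 -c "
from h import *
print(ctrl.hand_in())"
```

```text
the job is handed in; nothing more can be done
None
```

The open lock is turned clockwise to its stop with the key left upright and fully down in it, the other lock was not touched, and I handed the job in at about 11 s.

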